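# Reset the focus adjuster of a bench laser-welder head and lock it again

## Task

The focus head on the bench is off its setting. Swing the lock ring anticlockwise (seen from above) by its pin until it runs free, turn the adjuster knob above it clockwise until its pointer stands right opposite the index tab, then swing the lock ring clockwise until it is tight again: nip it up with about 9 N at the pin (it drags with about 5 N when slack), not more than 13 N. Do not move the lens and the eyepiece that stand close by.

Things in the scene. Friction and masses are not known exactly. Their poses are not given: they have to be found in the camera images.
- focus_head: the fixed focus head: aluminium base plate 150 x 110 x 12 mm on the bench with an upright white column (56 mm diameter, up to 76 mm above the bench) that carries, from below, index tab, lock ring and adjuster, all on one upright axis. Origin: on that axis, at bench height; z up, turned about z only.
- lock_ring: aluminium ring under the adjuster, 65 mm diameter, 14 mm high, with one radial arm to an upright pin. Origin: on the axis, mid height, 88 mm above the bench; x points along the arm. Clockwise from above tightens it. It starts tight, comes slack within 0.3 rad anticlockwise (stop at 0.7 rad) and stays where it is left; its height does not change.
- ring_pin (a point): grip point on the ring's steel pin: 12 mm diameter, 58 mm from the axis, free from 92 (top of the arm) to 124 mm above the bench; the point is on its centre line, 117 mm up. Moving the slack ring takes about 5 N here; from where it meets the clamp this rises some 25 N per rad. After the adjustment that lies further clockwise than before (9 N within 0.7 rad of the first place): feel for it.
- adjuster: dark steel knob on top: disc 48 mm diameter, 8 mm thick, with a pointer blade, and on it an upright bar grip 40 (x) x 14 (y) x 36 mm high. Origin: on the axis, 22 mm above the disc, 14 mm under the bar's top, 136 mm above the bench; x points to the pointer. It turns stiffly (0.24 Nm), does not rise and stays put. Starts 0.5 to 1.5 rad anticlockwise of the tab.
- pointer_tip (a point): tip of the adjuster's pointer blade, 46 mm from the axis, 110 mm above the bench, level with the index tip.
- index_tab: aluminium index tab clamped on the column (it does not move, but its place differs from day to day): an arm with an upright 10 mm wide, up to 114 mm above the bench, 50 to 55 mm from the axis. Origin: on the axis, 58 mm above the bench; its x axis points from the axis to the tab.
- index_tip (a point): inward tip of the index tab, 43 mm from the axis, 111 mm above the bench: the pointer must stand opposite it.
- clamp_seat: the clamp's seat inside the column, out of sight; the adjuster's screw lowers it as the knob turns clockwise, so that the ring then comes tight further clockwise. Origin: on the axis near the bench.
- clamp_shoe: the clamp shoe inside the column, out of sight: the ring presses it through a disc spring on the seat. The clamp force is the force between shoe and seat: 15 to 20 N from 9 N at the pin, none when slack. Origin: on the axis near the bench.
- lens_mid (a point): brass objective lens, 38 mm diameter, 40 mm high, loose and upright on the bench near the head; point at its centre. Leave it alone.
- eyepiece_mid (a point): black eyepiece, 36 mm diameter, 54 mm high, loose and upright on the bench near the head; point at its centre. Leave it alone.
Not all that is in view belongs to the job. Several things have the shape of the focus_head; the one meant has the colours described above.

How it is judged (in metres and radians):
On the way, in this order (a step that is already met when the one before it is completed fails the run):
1. the lock ring is slackened by its pin (moved 5 mm or more, clamp force under 3 N) while the adjuster is still where it was (contact force between clamp_shoe and clamp_seat below 3 N and distance of ring_pin from where it was at the start of the episode above 0.005 m and distance of pointer_tip from where it was at the start of the episode below 0.005 m), for 0.2 s.
2. the pointer is turned to within 0.08 rad of the index tab with the ring slack (contact force between clamp_shoe and clamp_seat below 3 N and angle between the x axis of adjuster and the x axis of index_tab, either way round below 0.08 rad), for 0.2 s.
At the end, for the whole second after the job is handed in: the pointer stands within 0.08 rad (4 mm at its tip) of the index tab, the lock ring clamps with 8 to 30 N (as 7 to 12 N at the pin give), and ring and adjuster are at rest (angle between the x axis of adjuster and the x axis of index_tab, either way round below 0.08 rad and contact force between clamp_shoe and clamp_seat between 8 and 30 N and angular speed of each of adjuster, lock_ring below 0.05 rad/s); the robot touches nothing.
It fails at once if the lock ring is overtightened: clamp force above 42 N (about 14 N at the pin) (contact force between clamp_shoe and clamp_seat above 42 N).
It fails at once if the lens is moved by more than 10 mm (distance of lens_mid from where it was at the start of the episode above 0.01 m).
It fails at once if the eyepiece is moved by more than 10 mm (distance of eyepiece_mid from where it was at the start of the episode above 0.01 m).
It also fails if it takes over 72 s, if anything falls off the work surface, if the arm or the gripper's body presses on something with over 40 N, if the wrist force passes 120 N, or if a joint passes its speed limit or range.

## Robot

A 6-joint arm with a two-finger parallel gripper is mounted at the origin on the work surface. World frame = base frame: x ahead of the robot, y to its left, z up, the work surface at z = 0. Lengths are in mm, angles in degrees, forces in N, time in s.
With the tool pointing down it reaches from about 350 to 950 mm from the base axis. Payload 17.4 kg.
Tool frame: the origin (TCP) lies at the very end of the fingers, on their centre line; the grasp point (between the pads) lies 19 mm behind it; x points along the fingers, y is the direction in which the jaws open and shut, and the axes are right-handed (so a half turn about x gives the same grasp; the last joint's range is limited). The gripper opens to 93 mm and grips with 3 to 60 N. Pads are 15 mm wide; open, the fingers measure 128 mm over their backs; the gripper's body (75 mm by 188 mm) begins 65 mm behind the grasp point.
Start: joints at [-73.384, 6.646, 82.598, -0, 90.757, -2.166], TCP at [217.314, -639.067, 218.646] pointing down, gripper open.
Joint ranges: [-162.19, 162.19], [-47.58, 125.68], [4.15, 143.07], [-65.23, 245.23], [0.69, 171.88], [-170.13, 170.13]. Speed limits (degrees/s): [108.29, 108.29, 127.2, 180, 180, 180].

## Interface

Orientations are given as a 3x3 rotation matrix whose columns are the frame's x, y, z axes.
In Python, from cell import get_obs, imaging, env gives the robot as it stands.
- The arm moves only by the shell command python3 -m inch 'ROWS' [FORCE]. ROWS is JSON, a list that holds one entry, the list of rows, each a list of 7 numbers: the shift along the tool's x, y, z in cm, then the turn, a rotation vector about the tool's x, y, z in degrees, then the closure, from 0 (fully open) to 1 (shut). A call has exactly 5 rows; each row shifts and turns the pose as measured when the row begins, along the tool's axes as they then stand; what a row does not reach is not made up. A row lasts 1/8 s, in which the tool goes at most 62.5 mm and 10.7 degrees, less where a joint would pass 70% of its speed; a pose out of reach is approached as far as the arm can. A call with a gripper value outside its range is refused whole. The fingers move at their own pace and stop on an object; FORCE is the grip in N (left out, the last holds). Time passes only in rows, so rows that do not move let the fingers close, or fill a call up. It gives the time, the measured TCP pose, the force and the opening at its end, in the units of the state.
- get_obs(): the state, without advancing time (a new reading comes with each control period).
- imaging.capture(name): name is "scene" or "top" or "wrist"; returns a dict with "color" (384x512x3 uint8, blue, green, red), "intrinsics" (3x3 intrinsics, pixels), "world_from_camera" (4x4, takes a point from camera to world coordinates); the wrist camera has in their place "mount" (4x4, takes a point from camera to tool coordinates, whose origin is the TCP and whose axes are the tool frame's). Camera axes: x right, y down, z forward; pixel columns grow to the right and rows downward; lengths in mm; the calibration is good to about 2 mm. The wrist camera is an equidistant fisheye: a pixel r from the principal point sees the ray r / f radians off the axis. A picture is of the moment at which its call begins: read the wrist's pose just before it. There is no depth.
- env.finish_job(): hands the job in, once; it reports no verdict.
The state is a dict: "t": time; "q": joint angles; "qvel": joint speeds; "effort": joint torques, N m; "tool_pos": TCP position; "eef_rot": TCP orientation; "contact_force": force on the tool from outside, world axes, zero at the start; "torque": the same for the moment, N m; "finger_gap": finger opening in mm.
Only numpy, scipy, OpenCV 4.12 (cv2) and the standard library are available. Lean on these libraries where they do the work, as an engineer would, in place of code of your own. Each camera call takes 0.05 s, during which the arm holds its last target. There are 200 camera calls.

## Working session

There is one attempt and no reset: what is moved stays moved. The work goes in short steps, Python scripts to look and compute and a shell command to move; the robot and the scene stay as the last step left them, time stands still between calls to the robot, and variables do not carry over. Pictures are saved under pics/ and viewed, about 8 in all and at most 12, crops included, and the job is handed in when it is done.

```bash
ls; mkdir -p pics; python3 - <<'E'
from cell import get_obs, imaging
import cv2,numpy as np,json,pickle
for n in("scene","top"):
    c=imaging.capture(n);cv2.imwrite(f"pics/{n}0.png",c["color"]);pickle.dump(c,open(n+"0.pkl","wb"))
a=cv2.imread("pics/scene0.png");b=cv2.imread("pics/top0.png")
cv2.imwrite("pics/both0.png",np.vstack([a[:],b])[:, :]) 
o=get_obs();print(o)
for n in("scene0","top0"):
    c=pickle.load(open(n+".pkl","rb"));print(c["intrinsics"],c["world_from_camera"])
E
```

```text
pics
{'t': 0.1, 'q': array([-7.33856851e+01,  6.67262289e+00,  8.26313598e+01, -7.11613616e-04,
        9.07585680e+01, -2.16647396e+00]), 'qvel': array([ 0.03312351, -0.09297012, -0.11503397,  0.06830869, -0.07929905,
        0.00407121]), 'effort': array([ 1.87978760e-03, -7.22892237e+01, -6.23865151e+01,  7.81925325e-02,
        2.27198016e-02, -8.26466703e-05]), 'tool_pos': array([ 217.24101383, -638.88582233,  217.97039972]), 'eef_rot': array([[-3.24052428e-04,  3.21947942e-01, -9.46757317e-01],
       [ 1.04258739e-03, -9.46756744e-01, -3.21948104e-01],
       [-9.99999404e-01, -1.09140530e-03, -2.88600420e-05]]), 'contact_force': array([ 0.20375031, -0.96104754,  0.09935196]), 'torque': array([-0.03451646,  0.07237069,  0.02632553]), 'finger_gap': 93.102281711407}
[[389.87698943   0.         263.91305622]
 [  0.         389.87698943 192.6360202 ]
 [  0.           0.           1.        ]] [[ 3.37757919e-01  6.71180506e-01 -6.59875986e-01  1.09336076e+03]
 [ 9.41139733e-01 -2.30956664e-01  2.46809689e-01 -8.51957329e+01]
 [ 1.32510961e-02 -7.04397436e-01 -7.09682084e-01  6.36912323e+02]
 [ 0.00000000e+00  0.00000000e+00  0.00000000e+00  1.00000000e+00]]
[[416.78970106   0.         258.39446674]
 [  0.         416.78970106 190.39777314]
 [  0.           0.           1.        ]] [[ 8.97855106e-03 -9.98397771e-01  5.58683781e-02  5.92924336e+02]
 [-9.99035515e-01 -6.55473071e-03  4.34174561e-02  6.56480373e+01]
 [-4.29816892e-02 -5.62043197e-02 -9.97493684e-01  8.79725788e+02]
 [ 0.00000000e+00  0.00000000e+00  0.00000000e+00  1.00000000e+00]]
```

View pics/top0.png

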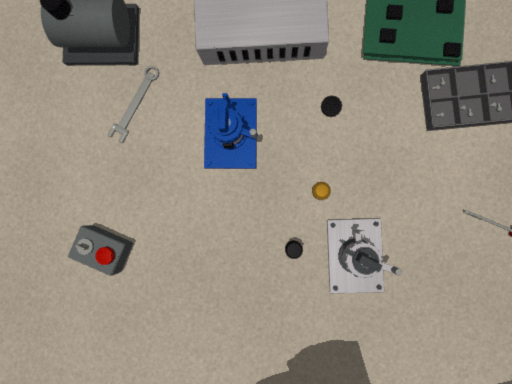

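View pics/scene0.png

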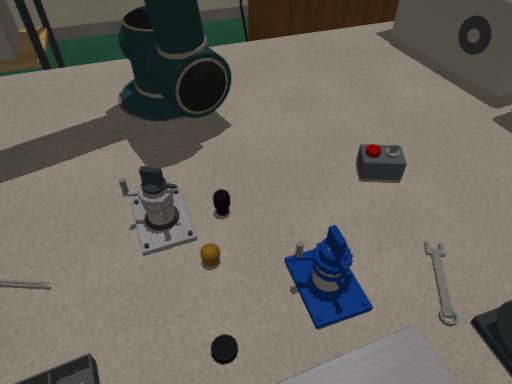

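Top view: two heads, a blue one at (231,133) and a grey one at (356,256) with aluminium plate, white column and dark knob. The grey one fits the description. The lens (brass) is at (321,191), the eyepiece (black) at (294,249). I'll confirm the head in an enlarged crop.

```bash
cat > h.py <<'E'
import numpy as np,pickle
def ray(c,u,v):
    K=c["intrinsics"];T=c["world_from_camera"]
    d=T[:3,:3]@np.linalg.solve(K,[u,v,1.]);return T[:3,3],d
def at(c,u,v,z):
    o,d=ray(c,u,v);return (o+d*(z-o[2])/d[2])[:2]
def proj(c,p):
    T=c["world_from_camera"];q=c["intrinsics"]@(T[:3,:3].T@(np.array(p,float)-T[:3,3]));return q[:2]/q[2]
E
python3 - <<'E'
import cv2,numpy as np
a=cv2.imread("pics/top0.png")[205:305,310:415];b=cv2.imread("pics/scene0.png")[155:255,105:210]
f=lambda i:cv2.resize(i,(400*105//105,381),interpolation=cv2.INTER_CUBIC)
cv2.imwrite("pics/crop.png",np.hstack([cv2.resize(a,None,fx=3.8,fy=3.8,interpolation=cv2.INTER_CUBIC),cv2.resize(b,None,fx=3.8,fy=3.8,interpolation=cv2.INTER_CUBIC)]))
E
```

```text
(no output)
```

View pics/crop.png

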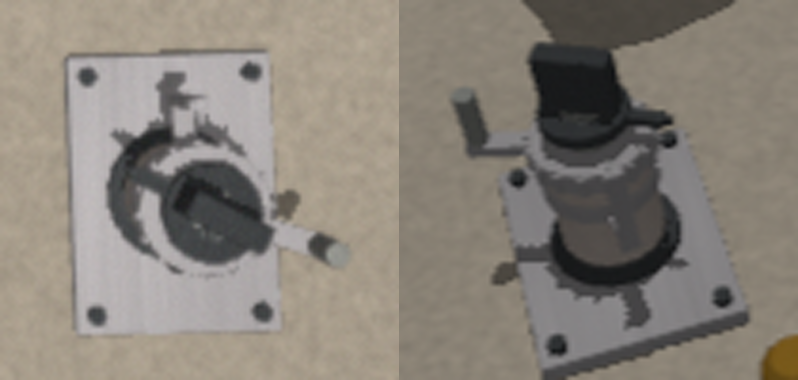

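The grey head is confirmed: light plate, white column, dark knob. In the left crop the disc centre is at (212,212), the pin top at (340,253), the index upright at (183,122), and the pointer heads upper left to about (135,172).

```bash
python3 - <<'E'
from h import *
c=pickle.load(open("top0.pkl","rb"));s=pickle.load(open("scene0.pkl","rb"))
t=lambda u,v,z:at(c,310+u/3.8,205+v/3.8,z)
S=lambda u,v,z:at(s,105+(u-399)/3.8,155+v/3.8,z)
ax=t(212,212,114);print("axis",ax)
for n,p in(("pin",t(340,253,124)),("tab",t(183,118,114)),("ptr",t(130,170,110)),("bar L",t(192,196,150)),("bar R",t(262,235,150)),
 ("S pin",S(462,95,124)),("S ptr",S(670,120,110)),("S barL",S(535,47,150)),("S barR",S(612,52,150))):
    d=p-ax;print(n,p,np.hypot(*d),np.degrees(np.arctan2(d[1],d[0])))
# plate corners z=12
P=[t(66,57,12),t(268,50,12),t(282,330,12),t(77,333,12)];print(np.mean(P,0),P)
print("lens",at(c,321,191,40),"eye",at(c,294,249,54))
E
```

```text
axis [509.85958329 -96.14730088]
pin [ 492.78214706 -153.03661153] 59.397243149466775 -106.70907774259676
tab [554.147629   -82.69672948] 46.285514630219396 16.893881661580497
ptr [528.85808415 -58.20595166] 42.43216959008736 63.40134202418356
bar L [520.83440885 -79.60895143] 19.848521319619525 56.431803697031754
bar R [ 503.76587372 -110.8387731 ] 15.905114024927911 -112.52763192972206
S pin [ 496.47264961 -151.40810718] 56.85918312746657 -103.61756856543549
S ptr [533.05283038 -55.95359856] 46.405392110454514 60.013470336146455
S barL [ 503.10505615 -111.01647909] 16.33144505189292 -114.43057183121668
S barR [518.99845186 -75.96529086] 22.154738713400473 65.63791175262938
[509.30884771 -96.91783717] [array([581.26142703, -39.63643777]), array([ 586.07848354, -148.12380799]), array([ 436.66665911, -154.43447238]), array([433.22882118, -45.47663054])]
lens [639.57152615 -23.55422648] eye [524.39687053  30.58379713]
```

```bash
python3 -m inch '[[[0,-3.7,-4.2,0,0,0,0.4],[0,-3.7,-4.2,0,0,0,0.4],[0,-3.7,-4.2,0,0,0,0.4],[0,-3.7,-4.2,0,0,0,0.4],[0,-3.7,-4.2,0,0,0,0.4]]]' 60; python3 -m inch '[[[0,-3.7,-4.2,0,0,0,0.4],[0,-3.7,-4.2,0,0,0,0.4],[0,-3.7,-4.2,0,0,0,0.4],[0,0,0,-10,0,0,0.4],[0,0,0,-10,0,0,0.4]]]';python3 -m inch '[[[0,0,0,-10,0,0,0.4],[0,0,0,-10,0,0,0.4],[0,0,0,-10,0,0,0.4],[0,0,0,-6,0,0,0.4],[0,0,0,0,0,0,0.4]]]'
python3 - <<'E'
from h import *
from cell import get_obs,imaging
import cv2
o=get_obs();c=imaging.capture("wrist");pickle.dump((o,c),open("w1.pkl","wb"))
cv2.imwrite("pics/w1.png",cv2.resize(c["color"],(768,576)))
print(o["tool_pos"],o["eef_rot"],c["intrinsics"],c["mount"],o["contact_force"])
E
```

```text
t: 0.72
tool_pos: [358.0, -391.1, 215.3]
eef_rot: [[-0.002, 0.317, -0.948], [0.005, -0.948, -0.317], [-1.0, -0.005, 0.0]]
contact_force: [0.5, -0.3, 0.0]
finger_gap: 55.9
t: 1.35
tool_pos: [445.3, -236.7, 215.0]
eef_rot: [[-0.002, 0.631, -0.775], [0.006, -0.775, -0.631], [-1.0, -0.006, -0.002]]
contact_force: [0.0, 0.5, -0.1]
finger_gap: 56.0
t: 1.98
tool_pos: [445.0, -235.8, 213.6]
eef_rot: [[-0.004, 0.972, -0.234], [0.007, -0.234, -0.972], [-1.0, -0.006, -0.006]]
contact_force: [0.4, 0.4, 0.4]
finger_gap: 55.9
[ 444.95676289 -235.78265262  213.58563718] [[-0.00420807  0.97230533 -0.23367636]
 [ 0.00668616 -0.23364584 -0.97229878]
 [-0.99996879 -0.00565389 -0.00551779]] [[297.31863964   0.         251.1085569 ]
 [  0.         297.31863964 191.57203866]
 [  0.           0.           1.        ]] [[-1.66804842e-03 -2.48761002e-01  9.68563463e-01 -1.66903343e+02]
 [ 9.99997827e-01 -1.62646704e-03  1.30445064e-03 -5.67121239e-01]
 [ 1.25084010e-03  9.68563534e-01  2.48763174e-01 -6.90621019e+01]
 [ 0.00000000e+00  0.00000000e+00  0.00000000e+00  1.00000000e+00]] [0.40127707 0.35365462 0.37865463]
```

View pics/w1.png

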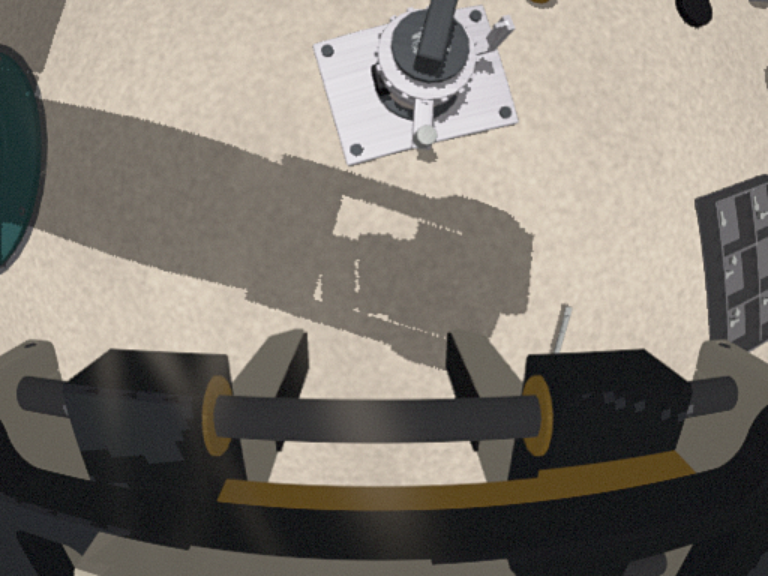

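Wrist view: pin top at (426,133), disc centre about (431,47), tab top at (505,23), all in the 1.5x picture. I'll compute a second estimate.

```bash
cat >> h.py <<'E'
def wat(o,c,u,v,z):
    K=c["intrinsics"];m=c["mount"];d=np.array([u-K[0,2],v-K[1,2]])/K[0,0];r=np.hypot(*d)
    d=np.r_[d/r*np.sin(r),np.cos(r)];R=o["eef_rot"];d=R@m[:3,:3]@d;p=o["tool_pos"]+R@m[:3,3]
    return (p+d*(z-p[2])/d[2])[:2]
def go(o,target):
    return np.round(o["eef_rot"].T@(np.array(target,float)-o["tool_pos"])/10,2)
def deg(d): return np.degrees(np.arctan2(d[1],d[0]))
E
python3 - <<'E'
from h import *
o,c=pickle.load(open("w1.pkl","rb"))
W=lambda u,v,z:wat(o,c,u/1.5,v/1.5,z)
ax=W(431,47,114);print(ax)
for n,p in(("pin",W(426,133,124)),("tab",W(507,23,114))):
    d=p-ax;print(n,p,np.hypot(*d),deg(d),deg(p-[509.6,-96.5]),np.hypot(*(p-[509.6,-96.5])))
print(go(o,[494,-152,150]), go(o,[494,-152,100]))
E
```

```text
[510.86729679 -98.04585253]
pin [ 493.70428835 -150.52847988] 55.21770578753388 -108.10891767704516 -106.39440311837906 56.31829443099321
tab [562.16147165 -89.82111592] 51.94938562979194 9.109519181009025 7.241654499874492 52.98410888626825
[ 6.39  2.85 -9.26] [11.39  2.88 -9.23]
```

```bash
python3 -m inch '[[[0,1.4,-4.6,1,0,0,0.5],[0,1.45,-4.65,1.5,0,0,0.5],[3,0,0,0,0,0,0.5],[3,0,0,0,0,0,0.5],[0.2,0,0,0,0,0,0.5]]]' 20; python3 - <<'E'
from h import *
from cell import get_obs
o=get_obs();print(go(o,[493.7,-152.3,100]),o["contact_force"],deg(o["eef_rot"][:2,1]))
E
```

```text
t: 2.65
tool_pos: [496.5, -150.1, 150.6]
eef_rot: [[-0.004, 0.956, -0.293], [0.006, -0.293, -0.956], [-1.0, -0.005, -0.005]]
contact_force: [-0.1, 0.4, -0.1]
finger_gap: 46.9
[ 5.06 -0.18  0.32] [-0.12578476  0.41784515 -0.12634905] -17.029794982831355
```

Descend, then close lightly on the pin.

```bash
python3 -m inch '[[[0,-0.18,0.3,0,0,0,0.5],[2.5,0,0,0,0,0,0.5],[2.5,0,0,0,0,0,0.5],[0,0,0,0,0,0,0.5],[0,0,0,0,0,0,0.7]]]' 10;python3 -m inch '[[[0,0,0,0,0,0,0.95],[0,0,0,0,0,0,1],[0,0,0,0,0,0,1],[0,0,0,0,0,0,1],[0,0,0,0,0,0,1]]]' 10
```

```text
t: 3.28
tool_pos: [495.4, -154.5, 106.8]
eef_rot: [[0.003, 0.955, -0.298], [0.004, -0.298, -0.955], [-1.0, 0.002, -0.005]]
contact_force: [0.5, 0.3, 0.1]
finger_gap: 40.4
t: 3.9
tool_pos: [496.0, -155.0, 109.3]
eef_rot: [[0.005, 0.954, -0.298], [0.002, -0.298, -0.954], [-1.0, 0.004, -0.004]]
contact_force: [-0.4, -0.9, -0.6]
finger_gap: 11.2
```

```bash
python3 -m inch '[[[0,0,0,0,0,0,0.75],[0.5,0,0,0,0,0,0.75],[0.6,0,0,0,0,0,0.75],[0,0,0,0,0,0,1],[0,0,0,0,0,0,1]]]' 10;python3 -m inch '[[[0,0,0,0,0,0,1],[0,0,0,0,0,0,1],[0,0,0,0,0,0,1],[0,0,0,0,0,0,1],[0,0,0,0,0,0,1]]]' 10;  python3 - <<'E'
from h import *
from cell import get_obs
o=get_obs();print(o["contact_force"],deg(o["eef_rot"][:2,1]),o["tool_pos"])
E
```

```text
t: 4.53
tool_pos: [496.2, -154.8, 97.5]
eef_rot: [[0.006, 0.954, -0.298], [0.003, -0.298, -0.954], [-1.0, 0.005, -0.004]]
contact_force: [-0.3, 0.4, 3.2]
finger_gap: 12.0
t: 5.15
tool_pos: [496.1, -154.8, 97.5]
eef_rot: [[0.006, 0.954, -0.298], [0.003, -0.298, -0.954], [-1.0, 0.005, -0.004]]
contact_force: [0.0, -0.2, -1.3]
finger_gap: 11.9
[ 0.02427296 -0.18894087 -1.29063292] -17.360235074556684 [ 496.1397156  -154.78866315   97.54466904]
```

```bash
python3 -m inch '[[[0,0.4,-0.01,-4,0,0,1],[0,0.4,-0.01,-4,0,0,1],[0,0.4,-0.01,-4,0,0,1],[0,0.4,-0.01,-4,0,0,1],[0,0.4,-0.01,-4,0,0,1]]]' 25
```

```text
t: 5.78
tool_pos: [514.9, -156.5, 97.5]
eef_rot: [[0.002, 0.998, 0.056], [0.005, 0.056, -0.998], [-1.0, 0.002, -0.005]]
contact_force: [-2.1, 1.0, 2.1]
finger_gap: 11.0
```

```bash
python3 -m inch '[[[0,0,0,0,0,0,1],[0,0.3,-0.01,-3,0,0,1],[0,0.3,-0.01,-3,0,0,1],[0,0.3,-0.01,-3,0,0,1],[0,0.0,0,0,0,0,1]]]' 25;python3 -m inch '[[[0,0,0,0,0,0,1],[0,0,0,0,0,0,1],[0,0,0,0,0,0,0.85],[0,0,0,0,0,0,0.8],[0,0,0,0,0,0,0.7]]]' 25
```

```text
t: 6.4
tool_pos: [523.7, -155.2, 97.5]
eef_rot: [[0.002, 0.978, 0.208], [0.005, 0.208, -0.978], [-1.0, 0.003, -0.005]]
contact_force: [3.8, 0.6, -1.8]
finger_gap: 11.4
t: 7.02
tool_pos: [523.4, -155.3, 97.7]
eef_rot: [[0.002, 0.979, 0.204], [0.005, 0.204, -0.979], [-1.0, 0.003, -0.005]]
contact_force: [0.1, -0.6, -0.6]
finger_gap: 24.7
```

```bash
python3 -m inch '[[[-2,0,0,0,0,0,0.55],[-3,0,0,0,0,0,0.55],[-3,0,0,0,0,0,0.55],[0,0,0,0,0,0,0.55],[0,0,0,0,0,0,0.55]]]' 60
python3 - <<'E'
from h import *
from cell import get_obs,imaging
import cv2
o=get_obs();c=imaging.capture("wrist");pickle.dump((o,c),open("w2.pkl","wb"))
x=c["color"];cv2.imwrite("pics/w2.png",cv2.resize(x[40:290,110:410],(780,650),interpolation=cv2.INTER_CUBIC)[:600])
print(o["tool_pos"],deg(o["eef_rot"][:2,1]),o["contact_force"])
E
```

```text
t: 7.65
tool_pos: [523.3, -155.9, 184.9]
eef_rot: [[0.004, 0.979, 0.203], [0.004, 0.203, -0.979], [-1.0, 0.005, -0.003]]
contact_force: [0.3, 0.2, 0.5]
finger_gap: 42.0
[ 523.27948947 -155.85542643  184.88095205] 11.736425949123161 [0.33140623 0.17526193 0.45064139]
```

View pics/w2.png

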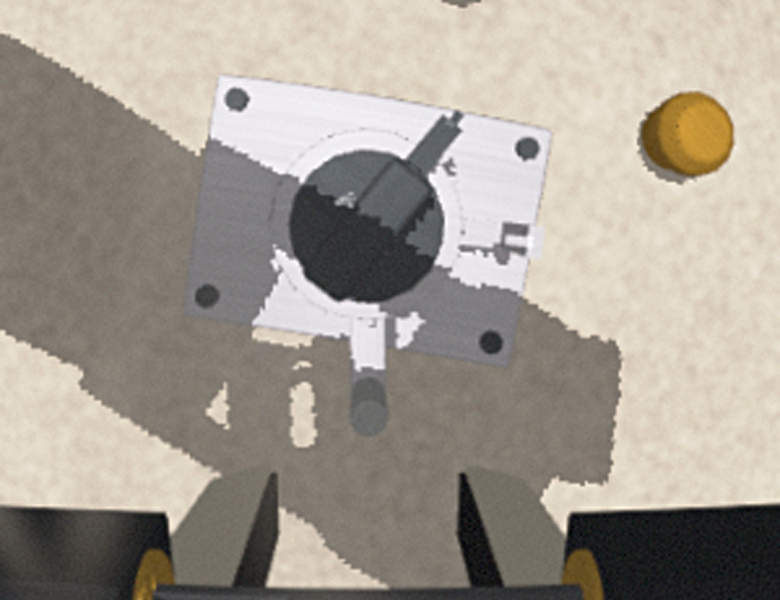

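Wrist view (crop x2.6): disc centre (366,226), pointer tip (454,121), tab top (537,242), pin top (368,417).

```bash
python3 - <<'E'
from h import *
o,c=pickle.load(open("w2.pkl","rb"))
W=lambda u,v,z:wat(o,c,110+u/2.6,40+v/2.6,z)
ax=W(366.5,226,114);print(ax)
for n,p in(("pin",W(368,417,124)),("tab",W(537,242,114)),("ptr",W(450,125,110)),("plate",np.mean([W(220,76,12),W(550,130,12),W(510,366,12),W(185,318,12)],0)),("lens",W(690,133,40))):
    d=p-ax;print(n,p,np.hypot(*d),deg(d))
print(go(o,[*ax,160]))
E
```

```text
[511.06988709 -95.84366833]
pin [ 523.12343937 -152.28982953] 57.71877715914293 -77.94606177773146
tab [563.9608808  -89.19922166] 53.306715213621644 7.160289196054673
ptr [529.96792116 -59.35316228] 41.0937066116339 62.620854998796254
plate [511.92241306 -96.40848873] 1.022654695633448 -33.52549856425638
lens [637.03372045 -27.07409679] 143.51355784246917 28.632199026949554
[ 2.51  0.01 -6.12]
```

```bash
python3 -m inch '[[[0,0,-3,0,0,0,0.55],[0,0,-3.1,0,0,0,0.55],[0.5,0,0,10,0,0,0.55],[0.5,0,0,10,0,0,0.55],[0.5,0,0,10,0,0,0.55]]]' 60;python3 -m inch '[[[0,0,0,9,0,0,0.55],[0,0,0,0,0,0,0.55],[0,0,0,0,0,0,0.55],[0,0,0,0,0,0,0.55],[0,0,0,0,0,0,0.55]]]';python3 - <<'E'
from h import *
from cell import get_obs
o=get_obs();print(go(o,[511,-96,119]),o["contact_force"],deg(o["eef_rot"][:2,1]),o["torque"])
E
```

```text
t: 8.32
tool_pos: [509.3, -93.9, 166.6]
eef_rot: [[-0.0, 0.945, -0.327], [0.005, -0.327, -0.945], [-1.0, -0.002, -0.005]]
contact_force: [1.1, 0.3, 0.0]
finger_gap: 42.3
t: 8.95
tool_pos: [508.3, -93.6, 164.2]
eef_rot: [[-0.004, 0.883, -0.469], [0.006, -0.469, -0.883], [-1.0, -0.007, -0.004]]
contact_force: [0.6, 0.7, -1.0]
finger_gap: 41.8
[4.52 0.38 0.1 ] [ 0.57404608  0.74716583 -1.04370545] -27.97102099616676 [-0.06470448 -0.05226731 -0.01459133]
```

```bash
python3 -m inch '[[[0,0.38,0.1,0,0,0,0.55],[1.5,0,0,0.5,0,0,0.55],[1.5,0,0,0,0,0,0.55],[1.0,0,0,0,0,0,0.55],[0,0,0,0,0,0,0.55]]]' 60;python3 - <<'E'
from h import *
from cell import get_obs
o=get_obs();print(go(o,[511,-96,119]),o["contact_force"],deg(o["eef_rot"][:2,1]),o["torque"])
E
```

```text
t: 9.57
tool_pos: [510.7, -96.1, 120.2]
eef_rot: [[-0.006, 0.879, -0.476], [0.007, -0.476, -0.879], [-1.0, -0.008, -0.003]]
contact_force: [-0.2, 0.3, -0.2]
finger_gap: 41.6
[ 0.12  0.02 -0.02] [-0.23202376  0.34540461 -0.19780946] -28.441949548746692 [-0.06977379 -0.04984877 -0.01765361]
```

Close on the bar.

```bash
python3 -m inch '[[[0,0,0,0,0,0,0.8],[0,0,0,0,0,0,1],[0,0,0,0,0,0,1],[0,0,0,0,0,0,1],[0,0,0,0,0,0,1]]]' 60;python3 - <<'E'
from h import *
from cell import get_obs
o=get_obs();print(o["tool_pos"],o["contact_force"],deg(o["eef_rot"][:2,1]),o["torque"])
E
```

```text
t: 10.2
tool_pos: [510.8, -96.0, 121.1]
eef_rot: [[-0.005, 0.879, -0.476], [0.007, -0.476, -0.879], [-1.0, -0.008, -0.003]]
contact_force: [-1.7, 0.3, -1.8]
finger_gap: 13.8
[510.7776068  -96.02744809 121.11907354] [-1.69200391  0.25928009 -1.82387445] -28.422786866949988 [-0.16888824 -0.32099103  0.11754871]
```

```bash
python3 -m inch '[[[0,0,0,8,0,0,1],[0,0,0,8,0,0,1],[0,0,0,8,0,0,1],[0,0,0,8,0,0,1],[0,0,0,8,0,0,1]]]' 60;python3 - <<'E'
from h import *
from cell import get_obs
o=get_obs();print(o["tool_pos"],o["contact_force"],deg(o["eef_rot"][:2,1]),o["torque"])
E
```

```text
t: 10.82
tool_pos: [510.8, -96.1, 121.1]
eef_rot: [[-0.005, 0.349, -0.937], [0.006, -0.937, -0.349], [-1.0, -0.007, 0.002]]
contact_force: [-2.1, 0.6, -0.3]
finger_gap: 13.5
[510.78315977 -96.09646539 121.06915373] [-2.09479833  0.63860695 -0.29612702] -69.58042964984269 [-0.05539927  0.00298385  0.2498418 ]
```

```bash
python3 -m inch '[[[0,0,0,7,0,0,1],[0,0,0,5.5,0,0,1],[0,0,0,0,0,0,1],[0,0,0,0,0,0,1],[0,0,0,0,0,0,1]]]' 60;python3 - <<'E'
from h import *
from cell import get_obs,imaging
import cv2
o=get_obs();print(o["tool_pos"],o["contact_force"],deg(o["eef_rot"][:2,1]),o["torque"])
for n in ("top","wrist","scene"):
    c=imaging.capture(n);pickle.dump((o,c),open(n+"3.pkl","wb"));cv2.imwrite(f"pics/{n}3.png",c["color"])
E
```

```text
t: 11.45
tool_pos: [510.8, -96.1, 121.1]
eef_rot: [[-0.004, 0.134, -0.991], [0.006, -0.991, -0.134], [-1.0, -0.006, 0.004]]
contact_force: [-2.3, 0.6, -0.8]
finger_gap: 13.9
[510.82183026 -96.1086519  121.10606902] [-2.29626962  0.5800304  -0.80146029] -82.30984317180955 [-0.07430174 -0.05444892 -0.21790311]
```

```bash
python3 -m inch '[[[0,0,0,0,0,0,0.85],[0,0,0,0,0,0,0.68],[0,0,0,0,0,0,0.68],[-2,0,0,0,0,0,0.68],[-2.5,0,0,0,0,0,0.68]]]' 60; python3 -m inch '[[[-2,0,0,-10,0,0,0.6],[0,0,0,-10,0,0,0.6],[0,0,0,-10,0,0,0.6],[0,0,0,-10,0,0,0.6],[0,0,0,-10,0,0,0.6]]]' ;python3 -m inch '[[[0,0,0,-10,0,0,0.6],[0,0,0,-10,0,0,0.6],[0,0,0,-10,0,0,0.6],[0,0,2,-9,0,0,0.6],[0,0,4,0,0,0,0.6]]]'; python3 - <<'E'
from h import *
from cell import get_obs,imaging
import cv2
o=get_obs();c=imaging.capture("wrist");pickle.dump((o,c),open("w4.pkl","wb"))
x=c["color"];cv2.imwrite("pics/w4.png",cv2.resize(x[40:270,110:410],(780,598),interpolation=cv2.INTER_CUBIC)[:600])
print(o["tool_pos"],deg(o["eef_rot"][:2,1]),o["contact_force"])
E
```

```text
t: 12.22
tool_pos: [510.8, -96.4, 167.7]
eef_rot: [[-0.006, 0.134, -0.991], [0.006, -0.991, -0.134], [-1.0, -0.007, 0.005]]
contact_force: [0.1, -1.1, -0.0]
finger_gap: 29.8
t: 12.85
tool_pos: [512.8, -97.1, 199.3]
eef_rot: [[0.004, 0.859, -0.512], [0.003, -0.512, -0.859], [-1.0, 0.002, -0.005]]
contact_force: [0.4, 0.0, 0.2]
finger_gap: 37.2
t: 13.48
tool_pos: [520.8, -156.5, 208.4]
eef_rot: [[0.012, 0.985, 0.172], [0.001, 0.172, -0.985], [-1.0, 0.012, 0.001]]
contact_force: [0.0, 0.2, -0.5]
finger_gap: 37.4
[ 520.76196041 -156.46085469  208.39518627] 9.908351700213977 [ 0.0365106   0.22869512 -0.47735779]
```

View pics/w4.png

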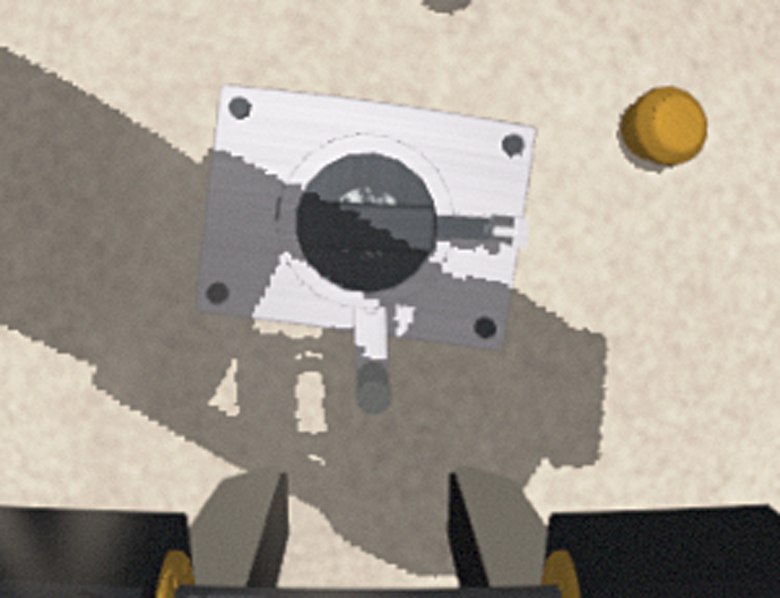

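Wrist view: the disc centre is at (366,221), the blade centreline at (475,228), the tab top at (520,232) and the pin top at (373,396). The pointer stands opposite the tab.

```bash
python3 - <<'E'
from h import *
o,c=pickle.load(open("w4.pkl","rb"))
W=lambda u,v,z:wat(o,c,110+u/2.6,40+v/2.6,z)
ax=W(366.5,221.5,114);print(ax)
for n,p in(("pin",W(373,396,124)),("tab",W(520,232,114)),("ptr",W(480,228.5,110)),("plate",np.mean([W(222,85,12),W(536,128,12),W(502,349,12),W(198,312,12)],0)),("lens",W(665,126,40))):
    d=p-ax;print(n,p,np.hypot(*d),deg(d))
print(go(o,[*ax,160]),go(o,[523.3,-153,97]))
E
```

```text
[511.20483445 -95.54356277]
pin [ 523.10421731 -152.20453587] 57.896987696389964 -78.1396606007634
tab [563.28328313 -89.41712194] 52.437563766223334 6.709364241822064
ptr [550.08030357 -90.97225694] 39.14331279194289 6.706524120111645
plate [511.98279555 -96.08508637] 0.9478772466821145 -34.84102661161983
lens [637.11620659 -27.46125412] 143.1393530295409 28.400804103568884
[ 4.84  0.05 -6.17] [11.14  0.17 -0.3 ]
```

Pointer and tab agree (6.7° each). Back to the pin.

```bash
python3 -m inch '[[[0,0.1,-0.3,-2,0,0,0.6],[3.5,0.1,0,0,0,0.4,0.6],[3.5,0,0,0,0,0,0.6],[0,0,0,0,0,0,0.6],[0,0,0,0,0,0,0.6]]]' 25;python3 - <<'E'
from h import *
from cell import get_obs
o=get_obs();print(go(o,[523.1,-152.5,97]),o["contact_force"],deg(o["eef_rot"][:2,1]))
E
```

```text
t: 14.15
tool_pos: [525.3, -155.8, 143.6]
eef_rot: [[0.025, 0.978, 0.209], [-0.0, 0.209, -0.978], [-1.0, 0.024, 0.005]]
contact_force: [0.5, -0.1, 0.2]
finger_gap: 37.4
[ 4.65 -0.26 -0.39] [ 0.53444907 -0.07147884  0.15924339] 12.08094827029804
```

```bash
python3 -m inch '[[[0,-0.2,-0.3,0,0,-1.4,0.6],[2,0,0,0,0,0,0.6],[2,0,0,0,0,0,0.6],[0.5,0,0,0,0,0,0.6],[0,0,0,0,0,0,0.6]]]' 25;python3 - <<'E'
from h import *
from cell import get_obs
o=get_obs();print(go(o,[523.1,-152.5,97]),o["contact_force"],deg(o["eef_rot"][:2,1]))
E
```

```text
t: 14.78
tool_pos: [523.2, -153.2, 97.5]
eef_rot: [[0.001, 0.978, 0.21], [-0.006, 0.21, -0.978], [-1.0, -0.0, 0.006]]
contact_force: [-0.8, 0.2, 1.5]
finger_gap: 37.1
[ 0.05  0.01 -0.07] [-0.83888118  0.17960784  1.54582243] 12.12333703122189
```

```bash
python3 -m inch '[[[0,0,0,0,0,0,0.8],[0,0,0,0,0,0,1],[0,0,0,0,0,0,1],[0,0,0,0,0,0,1],[0,0,0,0,0,0,1]]]' 25; cat > f.py <<'E'
from h import *
from cell import get_obs
o=get_obs();R=o["eef_rot"];A=np.array([511.1,-95.8]);d=o["tool_pos"][:2]-A
print("t %.2f pin ang %.1f r %.1f psi-90 %.1f  F tool"%(o["t"],deg(d),np.hypot(*d),deg(R[:2,1])-90),np.round(R.T@o["contact_force"],2),"My about axis %.3f"%o["torque"][2],"z %.1f"%o["tool_pos"][2])
E
python3 f.py; python3 -m inch '[[[0,-0.4,-0.01,4,0,0,1],[0,-0.4,-0.01,4,0,0,1],[0,-0.4,-0.01,4,0,0,1],[0,-0.4,-0.01,4,0,0,1],[0,-0.4,-0.01,4,0,0,1]]]'|grep gap; python3 f.py;  python3 -m inch '[[[0,-0.2,-0.01,2,0,0,1],[0,-0.2,0,2,0,0,1],[0,-0.2,-0.01,2,0,0,1],[0,-0.2,0,2,0,0,1],[0,-0.2,-0.01,2,0,0,1]]]'|grep gap; python3 f.py
```

```text
t: 15.4
tool_pos: [523.5, -153.4, 98.5]
eef_rot: [[0.002, 0.978, 0.21], [-0.007, 0.21, -0.978], [-1.0, 0.001, 0.007]]
contact_force: [0.9, -0.5, -1.7]
finger_gap: 11.3
t 15.40 pin ang -77.8 r 59.0 psi-90 -77.9  F tool [1.73 0.73 0.7 ] My about axis -0.015 z 98.5
finger_gap: 11.5
t 16.02 pin ang -96.3 r 59.1 psi-90 -98.5  F tool [1.88 2.12 0.02] My about axis 0.178 z 98.5
finger_gap: 11.3
t 16.65 pin ang -106.3 r 59.1 psi-90 -108.9  F tool [2.35 1.59 3.51] My about axis 0.137 z 98.5
```

```bash
cat >> f.py <<'E'
F=R.T@o["contact_force"]
print("   equiv pin N %.2f"%(F[1]+o["torque"][2]/0.058))
E
python3 f.py|tail -1
python3 -m inch '[[[0,-0.15,-0.01,1,0,0,1],[0,-0.15,0,1,0,0,1],[0,-0.15,0,1,0,0,1],[0,-0.15,0,1,0,0,1],[0,-0.15,0,1,0,0,1]]]'|grep gap; python3 f.py;  python3 -m inch '[[[0,-0.15,0,1,0,0,1],[0,-0.15,0,1,0,0,1],[0,-0.15,-0.01,1,0,0,1],[0,-0.15,0,1,0,0,1],[0,-0.15,-0.01,1,0,0,1]]]'|grep gap; python3 f.py
```

```text
equiv pin N 3.95
finger_gap: 11.3
t 17.27 pin ang -113.7 r 59.1 psi-90 -114.3  F tool [3.64 5.24 3.16] My about axis 0.017 z 98.5
   equiv pin N 5.54
finger_gap: 10.8
t 17.90 pin ang -120.4 r 59.1 psi-90 -119.7  F tool [4.65 6.23 4.12] My about axis -0.101 z 98.5
   equiv pin N 4.49
```

```bash
python3 -m inch '[[[0,-0.15,0,1.5,0,0,1],[0,-0.15,0,1.5,0,0,1],[0,-0.15,0,1.5,0,0,1],[0,-0.15,0,1.5,0,0,1],[0,0,0,0,0,0,1]]]'|grep gap; python3 f.py;  python3 -m inch '[[[0,-0.15,0,1.5,0,0,1],[0,-0.15,0,1.5,0,0,1],[0,-0.15,0,1.5,0,0,1],[0,0,0,0,0,0,1],[0,0,0,0,0,0,1]]]'|grep gap; python3 f.py
```

```text
finger_gap: 11.6
t 18.52 pin ang -125.8 r 59.1 psi-90 -126.1  F tool [2.62 3.31 2.61] My about axis -0.047 z 98.5
   equiv pin N 2.49
finger_gap: 11.1
t 19.15 pin ang -129.8 r 59.1 psi-90 -130.9  F tool [3.7  5.55 1.03] My about axis 0.089 z 98.5
   equiv pin N 7.09
```

```bash
python3 -m inch '[[[0,-0.06,0,0.3,0,0,1],[0,-0.06,0,0.3,0,0,1],[0,-0.06,0,0.3,0,0,1],[0,-0.06,0,0.3,0,0,1],[0,-0.06,0,0.3,0,0,1]]]'|grep gap; python3 f.py; python3 - <<'E'
from cell import *
from h import *
for i in range(4):
    imaging.capture("top");o=get_obs();F=o["eef_rot"].T@o["contact_force"];print(round(F[1],2),round(F[1]+o["torque"][2]/.058,2))
E
```

```text
finger_gap: 11.4
t 19.77 pin ang -131.4 r 59.0 psi-90 -132.6  F tool [5.17 8.13 1.33] My about axis 0.080 z 98.5
   equiv pin N 9.51
7.66 8.01
7.63 8.47
7.88 8.57
7.5 7.3
```

```bash
python3 -m inch '[[[0,-0.08,0,0.3,0,0,1],[0,-0.08,0,0.3,0,0,1],[0,-0.08,0,0.3,0,0,1],[0,-0.08,0,0.3,0,0,1],[0,-0.08,0,0.3,0,0,1]]]'|grep gap; python3 f.py; python3 - <<'E'
from cell import *
from h import *
for i in range(6):
    imaging.capture("top");o=get_obs();F=o["eef_rot"].T@o["contact_force"];print(np.round(F,1),round(F[1]+o["torque"][2]/.058,2))
E
python3 f.py
```

```text
finger_gap: 11.9
t 20.60 pin ang -133.6 r 59.0 psi-90 -134.3  F tool [ 5.73 10.5   1.99] My about axis 0.015 z 98.5
   equiv pin N 10.76
[5.8 8.4 1.7] 9.39
[5.7 8.1 0.1] 8.31
[5.4 9.3 1.4] 9.77
[4.9 9.4 1. ] 9.73
[5.  8.7 0.9] 9.57
[5.1 9.2 0.4] 9.34
t 20.90 pin ang -133.6 r 59.0 psi-90 -134.3  F tool [5.14 9.25 0.41] My about axis 0.005 z 98.6
   equiv pin N 9.34
```

About 9.3 N at the pin, in the window. Release and rise.

```bash
python3 -m inch '[[[0,0,0,0,0,0,1],[0,0,0,0,0,0,0.8],[0,0,0,0,0,0,0.7],[0,0,0,0,0,0,0.65],[0,0,0,0,0,0,0.65]]]' ; python3 f.py; python3 -m inch '[[[-2,0,0,0,0,0,0.65],[-3,0,0,0,0,0,0.65],[-3,0,0,0,0,0,0.65],[0,0,0,0,0,0,0.65],[0,0,0,0,0,0,0.65]]]'; python3 - <<'E'
from h import *
from cell import get_obs,imaging
import cv2
o=get_obs();c=imaging.capture("wrist");pickle.dump((o,c),open("w5.pkl","wb"))
x=c["color"];cv2.imwrite("pics/w5.png",cv2.resize(x[40:270,110:410],(780,598),interpolation=cv2.INTER_CUBIC)[:600])
print(o["tool_pos"],deg(o["eef_rot"][:2,1]),o["contact_force"])
E
```

```text
t: 21.52
tool_pos: [470.4, -137.8, 98.8]
eef_rot: [[0.021, 0.715, -0.699], [-0.016, -0.699, -0.715], [-1.0, 0.026, -0.003]]
contact_force: [0.2, -0.4, -0.0]
finger_gap: 32.4
t 21.52 pin ang -134.1 r 58.5 psi-90 -134.3  F tool [0.03 0.4  0.1 ] My about axis 0.006 z 98.8
   equiv pin N 0.50
t: 22.15
tool_pos: [468.7, -136.3, 185.9]
eef_rot: [[0.023, 0.715, -0.699], [-0.016, -0.698, -0.715], [-1.0, 0.028, -0.004]]
contact_force: [-0.9, -0.8, -0.7]
finger_gap: 32.5
[ 468.67451162 -136.31323976  185.9388034 ] -44.325599120800284 [-0.89519061 -0.762564   -0.70896241]
```

View pics/w5.png

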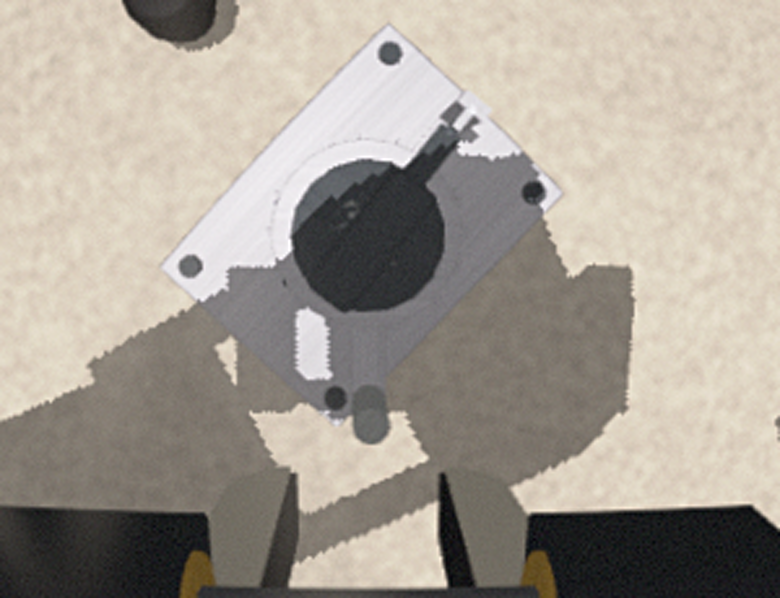

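Wrist view: the pointer blade runs from disc centre (368,235) to about (450,130), the tab is at about (471,110), and the pin at (371,425) is free of the fingers. I'll check the numbers.

```bash
python3 - <<'E'
from h import *
o,c=pickle.load(open("w5.pkl","rb"))
W=lambda u,v,z:wat(o,c,110+u/2.6,40+v/2.6,z)
ax=W(368,235,114);print(ax)
for n,p in(("pin",W(371,426,124)),("tab",W(473,110,114)),("ptr",W(430,160,110)),("ptr2",W(450,134,110))):
    d=p-ax;print(n,p,np.hypot(*d),deg(d))
E
```

```text
[510.86118702 -95.99693058]
pin [ 470.6644041  -137.95886317] 58.10839133952824 -133.7692106772074
tab [561.5966987  -90.40436306] 51.042814941228535 6.290309796264685
ptr [541.3065569  -92.71274539] 30.62199240924414 6.156770026162265
ptr2 [551.6701254  -91.08844725] 41.103073612435054 6.85856613306677
```

Pointer and tab agree within about 0.6°, the pin stayed at −133.8°, and the gripper is clear. I'm handing the job in.

```bash
python3 -c "
from cell import env
print(env.finish_job())"
```

```text
the job is handed in; nothing more can be done
None
```

The job is handed in after about 22 s of robot time; no verdict was reported. On the grey focus head I did three things:
1. **Slackened:** I swung the lock ring about 28° anticlockwise by its pin.
2. **Adjusted:** I turned the knob about 54° clockwise until the pointer stood opposite the tab.
3. **Re-tightened:** I swung the ring clockwise to the clamp, about 27° past where it first stood.

**Last checks:**
- **Pointer:** it stood within about 0.6° of the tab; the limit is 4.6°.
- **Pin force:** it held at about 9.3 N (8.3 to 9.8 N over seven readings). The highest moving reading was 10.8 N, against the 13 N limit.
- **Pin position:** the pin stayed at −133.8° after release.
- **Gripper:** it was raised clear of the head.

**Less certain:**
- **Force readings:** they scatter by about 1 N, and I added in the twist the fingers put on the pin. The drag of the slack ring read 2.5 to 5.5 N that way, against the 5 N given; the lowest was taken at rest.
- **Clamp force:** I could not read it directly, so it is inferred from the pin.
- **Lens and eyepiece:** the arm stayed clear of both. The lens measured the same before and after the knob was turned. I did not re-measure either at the end.

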